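# Slide a specimen carrier off the drying bench and stack it

## Robot

A 6-joint arm with a two-finger parallel gripper is mounted at the origin on the work surface. World frame = base frame: x ahead of the robot, y to its left, z up, the work surface at z = 0. Lengths are in m, angles in rad, forces in N, time in s.
With the tool pointing down it reaches from about 0.425 to 1.125 m from the base axis. Payload 14.9 kg.
Tool frame: the origin (TCP) lies on the mounting face of the last link; the fingertips stand 191 mm ahead of it and the grasp point (between the pads) lies 172 mm ahead of it; z points along the fingers, y is the line along which they close (so a half turn about z gives the same grasp; the last joint's range is limited). The gripper opens to 91 mm and grips with 3 to 60 N. Pads are 32 mm wide; open, the fingers measure 118 mm over their backs; the gripper's body (76 mm by 178 mm) begins 60 mm behind the grasp point.
Start: joints at [1.121, 0.379, 1.734, -0, 1.028, -0.033], TCP at [0.283, 0.64, 0.405] pointing down, gripper open.
Joint ranges: [-2.77, 2.77], [-0.74, 2.19], [0, 2.66], [-1.06, 4.2], [0.31, 2.87], [-3.08, 3.08]. Speed limits (rad/s): [1.89, 1.89, 2.39, 3.14, 3.14, 3.14].

## Interface

Orientations are given as a unit quaternion [x, y, z, w].
In Python, from station import robot gives the robot as it stands.
- The arm moves only by the tool jog_arm, never from a script. Its argument "rows" is a list that holds one entry, the list of rows, each a list of 7 numbers: the shift along the tool's x, y, z each as a share of 8 cm, from -1 to 1, then the turn, a rotation vector about the tool's x, y, z each as a share of 90 degrees, from -1 to 1, then the gripper's target within -1 to 1 (shut at 1, half-way at 0, fully open at -1). A call has 1 to 5 rows; each row is the pose to reach, as a shift and turn from the pose commanded when the call began, along the tool's axes at that moment; what a row does not reach only later rows make up. A row lasts 1/12 s, in which the tool goes at most 41.7 mm and 7.16 degrees, less where a joint would pass 70% of its speed; a pose out of reach is approached as far as the arm can. A call with a number of a shift or a turn outside -1 to 1 is refused whole. A call with a gripper value outside its range is refused whole. The fingers move at their own pace and stop on an object; the grip force is fixed at half the most. Time passes only in rows, so rows that repeat a pose let the fingers close. It gives the time, the measured TCP pose, the force, the opening and the grip force at its end, in the units of the state.
- robot.get_obs(): the state, without advancing time (a new reading comes with each control period).
- robot.snapshot(name): name is "scene" or "side" or "wrist"; returns the picture (400x640x3 uint8, red, green, blue); there is no depth.
- robot.camera_info(name): a dict with "fovy" (degrees; the focal length in pixels is half the picture's height over the tangent of half this angle, whatever the lens; pixels are square), "cx", "cy" (the principal point, pixels), "k1" (the pictures are not rectified: a ray, as slopes to the right and down, at radius r is drawn at 1 + k1 r^2 times it, then the intrinsics apply), "world_to_cam" (4x4, takes a point from world to camera coordinates). Camera axes: x right, y down, z forward; pixel columns grow to the right and rows downward; lengths in m; the calibration is good to about 2 mm. A picture is of the moment at which its call begins: read the wrist's pose just before it. camera_info takes no time and is no camera call; for the wrist camera it gives the pose at the moment of the call.
- robot.close_job(): hands the job in; it is judged then, once.
The state is a dict: "time": time; "joint_pos": joint angles; "qvel": joint speeds; "joint_efforts": joint torques, N m; "tool_pos": TCP position; "eef_rot": TCP orientation; "force": force on the tool from outside, world axes, zero at the start; "moment": the same for the moment, N m; "width": finger opening in m; "grasp_force": force on a finger pad.
Only numpy, scipy, OpenCV 4.12 (cv2) and the standard library are available. Lean on these libraries where they do the work, as an engineer would, in place of code of your own. Each camera call takes 0.05 s, during which the arm holds its last target. There are 200 camera calls.

## Task

The thin metal slide carrier lying on the drying bench is too flat to pick up there: slide it, still lying flat, out over the front edge of the bench until its whole tongue juts out, and grip it by the tongue. Then lay it gently on top of the carriers on the blue stacking block, body squarely over body, with its tongue pointing the opposite way to theirs, and let go. Leave the block's carriers in place and do not knock the bottle, the jar or the slide box.

Things in the scene. Friction and masses are not known exactly. Their poses are not given: they have to be found in the camera images.
- bench_edge (a point): Slide drying bench, fixed: white housing, flat black metal top 230 (x) x 180 (y) mm, 60 mm above the desk. This point: middle of the front top edge; x points back across the top, y along the edge, z up (top: x 0 to 230, y -90 to 90 mm). A knob and display sit on the front below 35 mm height.
- carrier_center (a point): The slide carrier to be moved: aluminium, 3 mm thick, 65 g, loose on the bench. Flat body 96 (x) x 66 (y) mm with two flush glass slides; tongue 40 long x 34 wide from the middle of its -x end (x = -48 to -88), at first roughly towards the front edge. This point: centre of the body, half-way through its thickness; z up. The bench is smooth: pressed lightly from above (about 5 N) it drags along.
- carrier_tongue (a point): Middle of the same carrier's tongue, 68 mm from the body's centre along the carrier's -x, half-way through the thickness; same axes as the carrier.
- upper_center (a point): Upper of two identical loose carriers stacked on the blue block, bodies in line, both tongues pointing along this carrier's own -x, away from the robot. This point: centre of its body, half-way through the 3 mm thickness, 44.5 mm above the desk; its top face is 1.5 mm higher.
- lower_center (a point): Lower of the two carriers on the block, straight under the upper one: body centre, half-way through the thickness, 41.5 mm above the desk.
- dock: Blue stacking block, fixed: top 90 (x) x 58 (y) mm, 40 mm high, on a foot 100 x 80 x 6 mm; origin at the centre of its underside. The carriers' bodies lie centred on it with their long sides along its x; the tongues stick out past it in the air.
- oil: Bystander: amber immersion-oil bottle, 36 mm across, 75 mm tall, origin at its foot.
- jar: Bystander: round glass jar with white lid, 62 mm across, 88 mm tall, origin at its foot.
- slidebox: Bystander: green slide box with white lid, 85 x 85 x 35 mm, origin at the centre of its underside.
Mind the look-alikes: they are no part of the job. What is shaped like the part that bears carrier_center but turquoise is not meant.

How it is judged:
By the outcome, as a careful person would: the job done as asked, in the order asked, and still so for the second after the job is handed in, with the robot touching nothing.
It also fails if it takes over 51 s, if anything falls off the work surface, if the arm or the gripper's body presses on something with over 40 N, if the wrist force passes 120 N, or if a joint passes its speed limit or range.

## Working session

There is one attempt and no reset: what is moved stays moved. The work goes in short steps, Python scripts to look and compute and a tool call to move; the robot and the scene stay as the last step left them, time stands still between calls to the robot, and variables do not carry over. Pictures are saved under pics/ and viewed, at most 10 in all, crops included, and the job is handed in when it is done.

Besides the shell and the picture viewer there is one more tool, called after "Request:" by a JSON object that holds its "fn" and its "kwargs". jog_arm: Moves the arm, as the interface text tells. Shift numbers are shares of 8 cm and turn numbers shares of 90 degrees, none past 1 either way. Its arguments: {"type":"object","properties":{"rows":{"type":"array","items":{"type":"array","items":{"type":"array","items":{"type":"number","minimum":-1,"maximum":1}}}}},"required":["rows"]}

```bash
mkdir -p pics; ls; python3 - <<'E'
from station import robot
import cv2
for n in ("scene","side","wrist"):
    i=robot.camera_info(n); print(n,{k:(v if k!="world_to_cam" else [[round(float(a),4) for a in r] for r in v]) for k,v in i.items()})
    cv2.imwrite(f"pics/{n}0.png",robot.snapshot(n)[:,:,::-1])
o=robot.get_obs(); print(o)
E
```

```text
pics
scene {'fovy': 55.41036998658417, 'cx': 315.7922217735304, 'cy': 204.76046519530232, 'k1': 0.006387087385877501, 'world_to_cam': [[-0.4915, 0.8709, 0.0002, 0.3177], [0.5641, 0.3185, -0.7618, -0.306], [-0.6635, -0.3743, -0.6478, 1.5956], [0.0, 0.0, 0.0, 1.0]]}
side {'fovy': 54.52026268054175, 'cx': 324.50648606152504, 'cy': 198.06063744545094, 'k1': -0.04266928810068027, 'world_to_cam': [[0.9668, -0.2548, 0.019, -0.6237], [-0.1265, -0.5419, -0.8308, 0.1357], [0.222, 0.8009, -0.5562, 1.02], [0.0, 0.0, 0.0, 1.0]]}
wrist {'fovy': 70.560627724554, 'cx': 318.08030250084545, 'cy': 196.39155418891104, 'k1': -0.007887335608424865, 'world_to_cam': [[0.4064, 0.9137, -0.0005, -0.699], [0.8883, -0.395, 0.2343, -0.0249], [0.2138, -0.0957, -0.9722, 0.3878], [0.0, 0.0, 0.0, 1.0]]}
{'time': 0.15, 'joint_pos': array([ 1.12072236e+00,  3.79322009e-01,  1.73465325e+00,  1.26823315e-05,
        1.02847556e+00, -3.32682680e-02]), 'qvel': array([ 0.00070791,  0.00012214, -0.0030759 , -0.00147952, -0.00071079,
       -0.00125008]), 'joint_efforts': array([ 2.21766102e-03, -7.64107633e+01, -4.34659159e+01,  6.51507592e-02,
        4.09323082e-02, -3.93354128e-05]), 'tool_pos': array([0.28331232, 0.63995154, 0.40421186]), 'eef_rot': array([ 2.06900757e-01,  9.78361841e-01, -4.15315092e-04, -1.07962851e-04]), 'force': array([-0.05024773,  0.42853347, -0.28510491]), 'moment': array([0.03898809, 0.03209447, 0.0296817 ]), 'grasp_force': 0.0, 'width': 0.09150907954564999}
```

View pics/scene0.png

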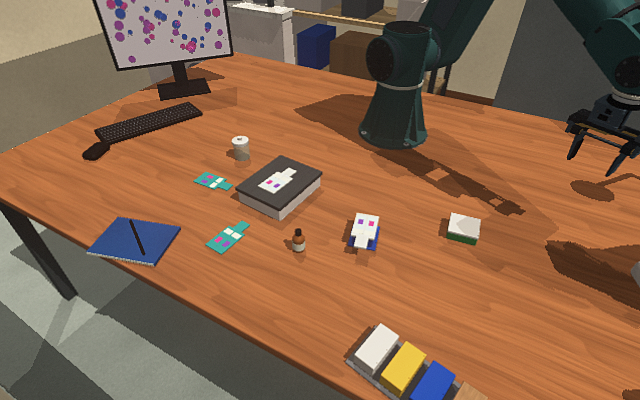

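View pics/side0.png

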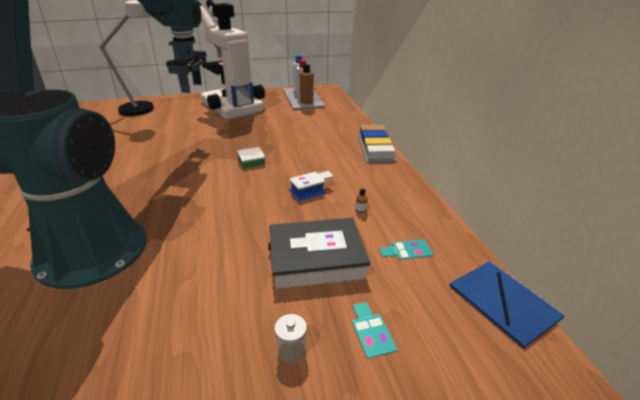

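Scene view: the wanted carrier is white, on the black bench top (275,181), with its tongue towards the robot. The stack is on the blue block (365,228), tongues away from the robot. The oil bottle is at (299,240), the jar at (240,147) and the slide box at (463,228). The side view shows the same things: carrier (322,241), block (310,185), knob on the bench's robot-facing side (268,247).

Could be mistaken for the carrier: turquoise ones at scene (213,181) and (228,237), and the stack's own carriers at (365,228). By the description I choose the white one on the bench (275,181), and will check it in a close crop.

```bash
cat > h.py <<'E'
import numpy as np, cv2
from station import robot
def K(i):
    f=200/np.tan(np.radians(i["fovy"])/2); return np.array([[f,0,i["cx"]],[0,f,i["cy"]],[0,0,1]])
def cast(i,px,z):
    "pixels -> world points on plane z"
    n=cv2.undistortPoints(np.float64(px).reshape(-1,1,2),K(i),np.array([i["k1"],0,0,0,0.]),None,None,None)[:,0] if 0 else None
    k=K(i); d=(np.float64(px).reshape(-1,2)-k[:2,2])/k[0,0]; s=d.copy()
    for _ in range(8): s=d/(1+i["k1"]*(s**2).sum(1,keepdims=True))
    T=np.array(i["world_to_cam"]); R=T[:3,:3]; c=-R.T@T[:3,3]
    r=np.c_[s,np.ones(len(s))]@R
    return c+r*((z-c[2])/r[:,2:])
def proj(i,P):
    T=np.array(i["world_to_cam"]); q=np.atleast_2d(P)@T[:3,:3].T+T[:3,3]; s=q[:,:2]/q[:,2:]
    k=K(i); return s*(1+i["k1"]*(s**2).sum(1,keepdims=True))*k[0,0]+k[:2,2]
def biggest(m):
    cs,_=cv2.findContours(m.astype(np.uint8),cv2.RETR_EXTERNAL,cv2.CHAIN_APPROX_NONE)
    return max(cs,key=cv2.contourArea)
def roi(shape,x0,y0,x1,y1):
    m=np.zeros(shape[:2],bool); m[y0:y1,x0:x1]=1; return m
E
sed -i '/if 0 else None/d' h.py
python3 - <<'E'
from h import *
S=cv2.imread("pics/scene0.png"); D=cv2.imread("pics/side0.png")
a=cv2.resize(S[120:270,180:400],None,fx=3.6,fy=3.6,interpolation=cv2.INTER_CUBIC)
cv2.imwrite("pics/c1.png",a[:,:800])
b=cv2.resize(D[160:300,240:400],None,fx=4,fy=4,interpolation=cv2.INTER_CUBIC)
cv2.imwrite("pics/c2.png",b)
E
```

```text
(no output)
```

View pics/c1.png

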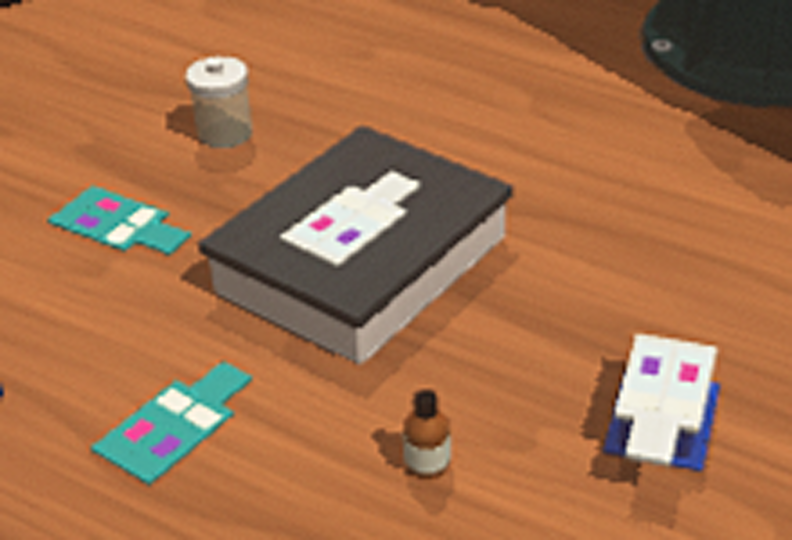

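View pics/c2.png

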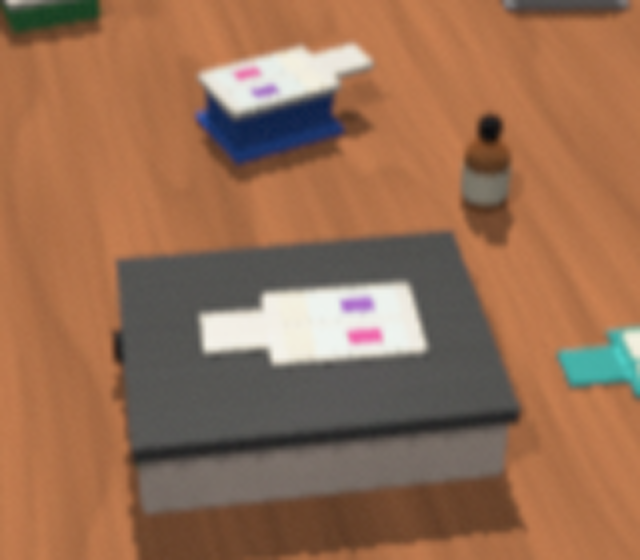

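Close crop: the chosen carrier (c1 at 350,215) is white on the black top, with its tongue (395,190) towards the robot side. The turquoise ones lie on the desk. The stack is on the blue block, tongues pointing away. Now I'll measure.

```bash
cat >> h.py <<'E'
def shape(i,cont,z,ref=None):
    "centroid, principal angle, minAreaRect size (mm) of a contour cast on plane z"
    P=cast(i,cont.reshape(-1,2),z)[:,:2]*1000
    # moments about the mean for numeric health
    m0=P.mean(0); M=cv2.moments(np.float32(P-m0)); c=m0+[M['m10']/M['m00'],M['m01']/M['m00']]
    a=0.5*np.arctan2(2*M['mu11'],M['mu20']-M['mu02'])
    return c,a,cv2.minAreaRect(np.float32(P)),M['m00']
E
python3 - <<'E'
from h import *
R={}
for n,rb,rs in (("scene",(255,160,305,197),(345,205,385,255)),("side",(287,228,350,254),(288,168,335,192))):
    I=cv2.imread(f"pics/{n}0.png"); i=robot.camera_info(n); h=cv2.cvtColor(I,cv2.COLOR_BGR2HSV)
    g=I.min(2)
    for nm,r,z in (("carrier",rb,.063),("stack",rs,.046)):
        m=((I[:,:,2]>150)&(I[:,:,0]>110))&roi(I.shape,*r)
        c=biggest(m); ce,a,q,A=shape(i,c,z)
        print(n,nm,"centroid",ce.round(1),"axis deg",round(np.degrees(a),1),"rect",np.round(q[0],1),np.round(q[1],1),round(q[2],1),"area",round(A))
    if n=="scene": m=(I.max(2)<85)&roi(I.shape,230,150,330,215)
    else: m=(I.max(2)<95)&roi(I.shape,269,215,370,275)
    # dark top + carrier
    c=biggest(m); P=cast(i,c.reshape(-1,2),.06)[:,:2]*1000; q=cv2.minAreaRect(np.float32(P))
    print(n,"bench",np.round(q[0],1),np.round(q[1],1),round(q[2],1),cv2.boxPoints(q).round().tolist())
    m=(h[:,:,0]>105)&(h[:,:,0]<130)&(h[:,:,1]>150)&roi(I.shape,*( (335,200,395,260) if n=="scene" else (280,165,340,205)))
    c=biggest(m); print(n,"blue bbox",cv2.boundingRect(c))
    for nm,px,z in ((("oil",(299,250),0),("jar",(240,140),.088),("box",(464,222),.035)) if n=="scene" else (("oil",(362,210),0),("jar",(291,326),.088),("box",(251,155),.035))):
        print(nm,cast(i,[px],z).round(3)[0,:2])
print(robot.get_obs()['joint_pos'])
E
```

```text
scene carrier centroid [ 585.3 -176.4] axis deg -6.2 rect [ 576.8 -175.6] [ 68.8 137. ] 83.7 area 7437
scene stack centroid [635.6 152.3] axis deg 14.3 rect [643.3 154.5] [140.2  68.2] 14.6 area 7591
scene bench [ 581.3 -171.5] [186.  235.8] 84.7 [[455.0, -253.0], [690.0, -275.0], [707.0, -90.0], [472.0, -68.0]]
scene blue bbox (367, 227, 13, 23)
oil [0.764 0.012]
jar [ 0.478 -0.409]
box [0.457 0.394]
side carrier centroid [ 585.5 -178.6] axis deg -6.8 rect [ 578.2 -177.5] [ 70.2 137.2] 83.3 area 7680
side stack centroid [636.5 150.4] axis deg 14.0 rect [642.7 152. ] [140.6  74.5] 13.7 area 8284
side bench [ 571.8 -188.1] [188.5 230.4] 84.7 [[448.0, -271.0], [678.0, -292.0], [695.0, -105.0], [466.0, -84.0]]
side blue bbox (290, 185, 35, 15)
oil [0.765 0.004]
jar [ 0.464 -0.436]
box [0.468 0.376]
[ 1.12072236e+00  3.79322009e-01  1.73465325e+00  1.26823315e-05
  1.02847556e+00 -3.32682680e-02]
```

Request:
{"fn": "jog_arm", "kwargs": {"rows": [[[-0.8, -1, 0, 0, 0, -0.266, -1], [-0.8, -1, 0, 0, 0, -0.266, -1], [-0.8, -1, 0, 0, 0, -0.266, -1], [-0.8, -1, 0, 0, 0, -0.266, -1], [-0.8, -1, 0, 0, 0, -0.266, -1]]]}}

```text
time: 0.57
tool_pos: [0.3099, 0.54, 0.4048]
eef_rot: [-0.001, 1.0, -0.0, -0.0]
force: [0.3, 0.8, 0.6]
width: 0.0913
grasp_force: 0.0
```

Tool axes now: x = -world x, y = world y, z = down. Go above the stack.

Request:
{"fn": "jog_arm", "kwargs": {"rows": [[[-0.73, -0.975, 0, 0, 0, 0, -1], [-0.73, -0.975, 0, 0, 0, 0, -1], [-0.73, -0.975, 0, 0, 0, 0, -1]]]}}

```text
time: 0.82
tool_pos: [0.3695, 0.4609, 0.4045]
eef_rot: [0.001, 1.0, -0.0, -0.0]
force: [-0.1, 0.4, 0.0]
width: 0.091
grasp_force: 0.0
```

Request:
{"fn": "jog_arm", "kwargs": {"rows": [[[-0.73, -0.975, 0, 0, 0, 0, -1], [-0.73, -0.975, 0, 0, 0, 0, -1], [-0.73, -0.975, 0, 0, 0, 0, -1]]]}}

```text
time: 1.07
tool_pos: [0.4284, 0.3828, 0.4047]
eef_rot: [0.001, 1.0, -0.0, 0.0]
force: [-0.2, -0.0, 0.4]
width: 0.0916
grasp_force: 0.0
```

Request:
{"fn": "jog_arm", "kwargs": {"rows": [[[-0.73, -0.975, 0, 0, 0, 0, -1], [-0.73, -0.975, 0, 0, 0, 0, -1], [-0.73, -0.975, 0, 0, 0, 0, -1]]]}}

```text
time: 1.32
tool_pos: [0.487, 0.3049, 0.4048]
eef_rot: [0.001, 1.0, -0.0, 0.0]
force: [-0.7, 0.5, 0.9]
width: 0.0912
grasp_force: 0.0
```

Request:
{"fn": "jog_arm", "kwargs": {"rows": [[[-0.73, -0.975, 0, 0, 0, 0, -1], [-0.73, -0.975, 0, 0, 0, 0, -1], [-0.73, -0.975, 0, 0, 0, 0, -1]]]}}

```text
time: 1.57
tool_pos: [0.5456, 0.2271, 0.4049]
eef_rot: [0.001, 1.0, -0.0, 0.0]
force: [0.2, 0.7, 0.6]
width: 0.091
grasp_force: 0.0
```

Request:
{"fn": "jog_arm", "kwargs": {"rows": [[[-0.73, -0.975, 0, 0, 0, 0, -1], [-0.73, -0.975, 0, 0, 0, 0, -1], [-0.73, -0.975, 0, 0, 0, 0, -1], [-0.73, -0.975, 0, 0, 0, 0, -1], [-0.73, -0.975, 0, 0, 0, 0, -1]]]}}

```text
time: 1.98
tool_pos: [0.6021, 0.1516, 0.4044]
eef_rot: [0.001, 1.0, 0.0, -0.0]
force: [-0.7, 0.5, -0.1]
width: 0.0912
grasp_force: 0.0
```

```bash
python3 - <<'E'
from h import *
print(robot.get_obs()['tool_pos'],robot.get_obs()['time'])
i=robot.camera_info("wrist"); I=robot.snapshot("wrist")[:,:,::-1].copy(); cv2.imwrite("pics/w1.png",I)
import pickle; pickle.dump(i,open("w1.pkl","wb"))
for n,p in (("stack",(.6244,.1484,.046)),("carrier",(.5973,-.1789,.063))): print(n,proj(i,p))
E
```

```text
[0.60213716 0.15159984 0.4043788 ] 1.9833
stack [[315.86658524 201.84771417]]
carrier [[ 33.31878396 183.71020943]]
```

View pics/w1.png

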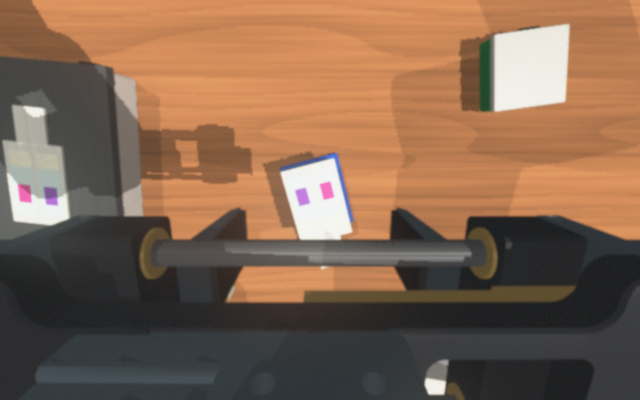

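The wrist view shows the stack body at (316,200), its tongue hidden by the gripper, the bench on the left and the slide box at (525,68). I'll back off in +x to see the whole stack, then go on to the carrier.

Request:
{"fn": "jog_arm", "kwargs": {"rows": [[[-1, 0, 0, 0, 0, 0, -1], [-1, 0, 0, 0, 0, 0, -1], [-1, 0, 0, 0, 0, 0, -1], [-1, 0, 0, 0, 0, 0, -1]]]}}

```text
time: 2.37
tool_pos: [0.6824, 0.153, 0.4042]
eef_rot: [-0.001, 1.0, 0.0, -0.0]
force: [-0.7, -0.6, -0.7]
width: 0.0915
grasp_force: 0.0
```

```bash
python3 - <<'E'
from h import *
import pickle
i=robot.camera_info("wrist"); I=robot.snapshot("wrist")[:,:,::-1].copy(); cv2.imwrite("pics/w2.png",I); pickle.dump(i,open("w2.pkl","wb"))
m=(I[:,:,2]>150)&(I[:,:,0]>130)&roi(I.shape,255,50,380,225); m|=cv2.inRange(cv2.cvtColor(I,cv2.COLOR_BGR2HSV),(135,60,80),(175,255,255)).astype(bool)&roi(I.shape,255,50,380,225)
c=biggest(m); print(cv2.boundingRect(c)); ce,a,q,A=shape(i,c,.046); print(ce,np.degrees(a),q,A)
cv2.drawContours(I,[c],-1,(0,255,0),1); cv2.imwrite("pics/w2c.png",I[40:260,200:460].repeat(2,0).repeat(2,1))
E
```

```text
(277, 86, 78, 126)
[637.14645241 153.40954574] 13.579780330774081 ((644.9049072265625, 155.56851196289062), (138.8773193359375, 72.56818389892578), 14.21332836151123) 8364.792491631506
```

View pics/w2c.png

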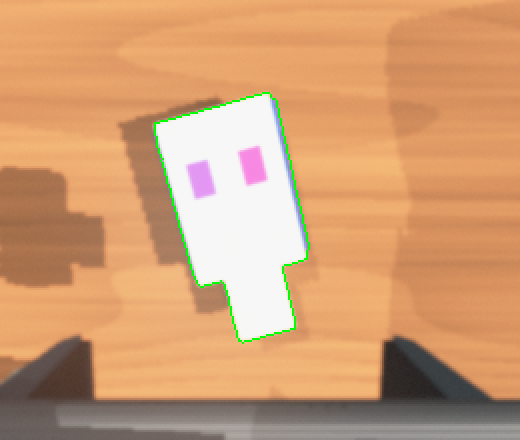

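Request:
{"fn": "jog_arm", "kwargs": {"rows": [[[0, -1, 0, 0, 0, 0, -1], [0, -1, 0, 0, 0, 0, -1]]]}}

```text
time: 2.58
tool_pos: [0.6806, 0.0728, 0.4046]
eef_rot: [-0.002, 1.0, 0.0, -0.0]
force: [-0.1, -0.9, 0.2]
width: 0.0915
grasp_force: 0.0
```

Request:
{"fn": "jog_arm", "kwargs": {"rows": [[[0, -1, 0, 0, 0, 0, -1], [0, -1, 0, 0, 0, 0, -1]]]}}

```text
time: 2.75
tool_pos: [0.6806, -0.009, 0.4049]
eef_rot: [-0.001, 1.0, 0.0, -0.0]
force: [0.8, -0.9, 0.5]
width: 0.091
grasp_force: 0.0
```

Request:
{"fn": "jog_arm", "kwargs": {"rows": [[[0, -1, 0, 0, 0, 0, -1], [0, -1, 0, 0, 0, 0, -1]]]}}

```text
time: 2.92
tool_pos: [0.6808, -0.0893, 0.405]
eef_rot: [-0.001, 1.0, 0.0, -0.0]
force: [0.7, -0.3, 0.6]
width: 0.0911
grasp_force: 0.0
```

Request:
{"fn": "jog_arm", "kwargs": {"rows": [[[0, -1, 0, 0, 0, 0, -1], [0, -1, 0, 0, 0, 0, -1], [0, -1, 0, 0, 0, 0, -1], [0, -1, 0, 0, 0, 0, -1]]]}}

```text
time: 3.25
tool_pos: [0.6813, -0.1691, 0.4048]
eef_rot: [0.0, 1.0, 0.0, -0.0]
force: [-0.8, 0.4, 0.2]
width: 0.0914
grasp_force: 0.0
```

```bash
python3 - <<'E'
from h import *
import pickle
i=robot.camera_info("wrist"); I=robot.snapshot("wrist")[:,:,::-1].copy(); cv2.imwrite("pics/w3.png",I); pickle.dump(i,open("w3.pkl","wb"))
print(robot.get_obs()['tool_pos'])
E
```

```text
[ 0.68152403 -0.16788488  0.40475016]
```

View pics/w3.png

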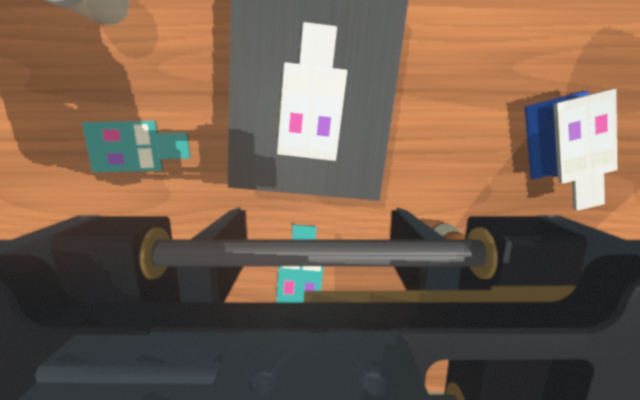

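Wrist views: the crop shows the full stack outlined, plus a sliver of blue at its right edge. w3 shows the carrier (312,105) on the bench, whose back edge runs from (228,187) to (381,200), and turquoise look-alikes at (135,147) and (300,270). Now tighter measurements.

```bash
python3 - <<'E'
from h import *
import pickle
def L(n): return cv2.imread(f"pics/{n}.png"),pickle.load(open(n+".pkl","rb"))
def white(I,r):
    h=cv2.cvtColor(I,cv2.COLOR_BGR2HSV)
    m=((I[:,:,2]>185)&(I[:,:,1]>175)|(cv2.inRange(h,(142,60,80),(175,255,255))>0)|((cv2.inRange(h,(128,50,130),(150,255,255))>0)))&roi(I.shape,*r)
    return biggest(cv2.morphologyEx(m.astype(np.uint8),cv2.MORPH_OPEN,np.ones((3,3))))
for n,r,z in (("w2",(255,50,380,225),.046),("w3",(265,10,360,170),.063),("w3",(550,80,630,215),.046)):
    I,i=L(n); c=white(I,r); ce,a,q,A=shape(i,c,z); s=1 if z<.05 else -1
    u=np.array([np.cos(a),np.sin(a)]); print(n,z,"centroid",ce.round(1),"deg",round(np.degrees(a),2),"size",np.round(q[1],1),"area",round(A),"body centre",(ce-s*12*u).round(1), "rectc-based", (np.array(q[0])-s*20*u).round(1))
I,i=L("w3"); m=(I.max(2)<125)&roi(I.shape,225,0,412,205); 
# per-row left/right extents and per-column lower extents, line fits
left=[(np.where(m[y])[0][0],y) for y in range(10,120,3)]; right=[(np.where(m[y])[0][-1],y) for y in range(10,190,3)]
back=[(x,np.where(m[:,x])[0][-1]) for x in range(285,375,3)]
for nm,e in (("left",left),("right",right),("back",back)):
    P=cast(i,e,.06)[:,:2]*1000; v=cv2.fitLine(np.float32(P),cv2.DIST_HUBER,0,.01,.01).ravel(); print(nm,v[2:].round(1),"dir deg",np.degrees(np.arctan2(v[1],v[0])).round(1))
E
```

```text
w2 0.046 centroid [640.6 152.5] deg 10.65 size [149.4  82.7] area 8189 body centre [628.8 150.2] rectc-based [626.7 147.1]
w3 0.063 centroid [ 587.4 -175.9] deg -6.61 size [ 66.4 135.9] area 7528 body centre [ 599.3 -177.3] rectc-based [ 599.4 -177.4]
w3 0.046 centroid [637.8 151.3] deg 14.44 size [136.3  66.3] area 7538 body centre [626.2 148.3] rectc-based [626.2 148.2]
left [ 547.8 -264.3] dir deg -5.8
right [586.4 -88.2] dir deg -5.3
back [ 691.1 -164.2] dir deg 84.5
```

Carrier body centre (599.3,-177.3) mm at -6.6°, stack centre (626.2,148.3) at 14.4°, front edge x≈460. Sizes measure 136 x 66 as given, and the scene view agrees to 2 mm. I'll press the closed fingertips at the carrier's centre of mass.

Request:
{"fn": "jog_arm", "kwargs": {"rows": [[[1, 0, 0.6, 0, 0, 0.073, 1], [1, 0, 0.6, 0, 0, 0.073, 1], [1, 0, 0.6, 0, 0, 0.073, 1], [1, 0, 0.6, 0, 0, 0.073, 1]]]}}

```text
time: 3.63
tool_pos: [0.5996, -0.1666, 0.355]
eef_rot: [0.056, 0.998, 0.001, -0.002]
force: [0.0, 0.7, -0.4]
width: 0.0675
grasp_force: 0.0
```

Request:
{"fn": "jog_arm", "kwargs": {"rows": [[[0.164, -0.118, 0.9, 0, 0, 0, 1], [0.164, -0.118, 0.9, 0, 0, 0, 1], [0.164, -0.118, 0.9, 0, 0, 0, 1], [0.164, -0.118, 0.9, 0, 0, 0, 1], [0.164, -0.118, 0.9, 0, 0, 0, 1]]]}}

```text
time: 4.05
tool_pos: [0.5897, -0.1761, 0.2868]
eef_rot: [0.056, 0.998, -0.0, 0.001]
force: [0.5, -0.1, 0.5]
width: 0.034
grasp_force: 0.0
```

Request:
{"fn": "jog_arm", "kwargs": {"rows": [[[0, 0, 0.1, 0, 0, 0, 1], [0, 0, 0.1, 0, 0, 0, 1], [0, 0, 0.1, 0, 0, 0, 1]]]}}

```text
time: 4.3
tool_pos: [0.5886, -0.1764, 0.2774]
eef_rot: [0.057, 0.998, -0.0, 0.0]
force: [-0.1, 0.3, -1.1]
width: 0.0139
grasp_force: 0.0
```

Request:
{"fn": "jog_arm", "kwargs": {"rows": [[[0, 0, 0.23, 0, 0, 0, 1], [0, 0, 0.23, 0, 0, 0, 1], [0, 0, 0.23, 0, 0, 0, 1], [0, 0, 0.23, 0, 0, 0, 1]]]}}

```text
time: 4.63
tool_pos: [0.5884, -0.1766, 0.259]
eef_rot: [0.057, 0.998, -0.0, 0.0]
force: [0.8, -0.2, -0.2]
width: 0.0003
grasp_force: 0.0
```

Request:
{"fn": "jog_arm", "kwargs": {"rows": [[[0, 0, 0.025, 0, 0, 0, 1], [0, 0, 0.025, 0, 0, 0, 1], [0, 0, 0.025, 0, 0, 0, 1]]]}}

```text
time: 4.88
tool_pos: [0.5882, -0.1766, 0.2567]
eef_rot: [0.057, 0.998, -0.0, 0.0]
force: [-0.4, -0.2, -0.2]
width: 0.0005
grasp_force: 0.0
```

Request:
{"fn": "jog_arm", "kwargs": {"rows": [[[0, 0, 0.0125, 0, 0, 0, 1], [0, 0, 0.0125, 0, 0, 0, 1]]]}}

```text
time: 5.05
tool_pos: [0.5881, -0.1766, 0.2553]
eef_rot: [0.057, 0.998, 0.0, 0.0]
force: [-0.4, -0.4, 0.1]
width: 0.0002
grasp_force: 0.0
```

Request:
{"fn": "jog_arm", "kwargs": {"rows": [[[0, 0, 0.0125, 0, 0, 0, 1], [0, 0, 0.0125, 0, 0, 0, 1]]]}}

```text
time: 5.22
tool_pos: [0.5881, -0.1766, 0.2542]
eef_rot: [0.057, 0.998, 0.0, -0.0]
force: [0.5, -0.4, -1.1]
width: 0.0006
grasp_force: 0.0
```

Request:
{"fn": "jog_arm", "kwargs": {"rows": [[[0, 0, 0.006, 0, 0, 0, 1], [0, 0, 0.006, 0, 0, 0, 1]]]}}

```text
time: 5.38
tool_pos: [0.5883, -0.1766, 0.2541]
eef_rot: [0.057, 0.998, -0.0, 0.0]
force: [-2.3, 0.8, 4.9]
width: 0.0001
grasp_force: 2.1
```

Request:
{"fn": "jog_arm", "kwargs": {"rows": [[[0.04, 0, 0.002, 0, 0, 0, 1], [0.08, 0, 0.002, 0, 0, 0, 1], [0.13, 0, 0.002, 0, 0, 0, 1], [0.19, 0, 0.002, 0, 0, 0, 1], [0.25, 0, 0.002, 0, 0, 0, 1]]]}}

```text
time: 5.8
tool_pos: [0.5681, -0.1743, 0.2541]
eef_rot: [0.057, 0.998, -0.0, 0.001]
force: [1.3, 0.1, 5.1]
width: 0.0005
grasp_force: 2.8
```

```bash
cat > seg.py <<'E'
from h import *
def look(tag,r=(240,160,310,205),z=.063,n="scene",s=-1):
    i=robot.camera_info(n); I=robot.snapshot(n)[:,:,::-1].copy(); cv2.imwrite(f"pics/{tag}.png",I)
    m=((I[:,:,2]>150)&(I[:,:,0]>110))&roi(I.shape,*r); c=biggest(m); ce,a,q,A=shape(i,c,z); u=np.array([np.cos(a),np.sin(a)])
    print(tag,"centroid",ce.round(1),"deg",np.degrees(a).round(1),"size",np.round(q[1],1),"area",round(A),"centre",(ce-s*12*u).round(1),"rc",(np.array(q[0])-s*20*u).round(1),robot.get_obs()['tool_pos'].round(4),robot.get_obs()['force'].round(1))
    return I
E
python3 - <<'E'
from seg import *
look("s1",(255,155,310,197)); look("d1",(280,225,350,256),n="side")
E
```

```text
s1 centroid [ 575.6 -168.3] deg -12.7 size [ 68.2 134.8] area 3035 centre [ 587.3 -171. ] rc [ 578.2 -177.7] [ 0.5675 -0.1742  0.2541] [-1.8  0.1  7.3]
d1 centroid [ 523.7 -175.8] deg -28.6 size [57.7 80.3] area 2344 centre [ 534.3 -181.6] rc [ 548.3 -178.7] [ 0.5677 -0.1743  0.2541] [-2.8 -0.3  9.3]
```

Request:
{"fn": "jog_arm", "kwargs": {"rows": [[[0.06, 0, 0, 0, 0, 0, 1], [0.13, 0, 0, 0, 0, 0, 1], [0.21, 0, 0, 0, 0, 0, 1], [0.29, 0, 0, 0, 0, 0, 1], [0.37, 0, 0, 0, 0, 0, 1]]]}}

```text
time: 6.32
tool_pos: [0.5386, -0.171, 0.2541]
eef_rot: [0.057, 0.998, -0.0, 0.001]
force: [1.9, -0.7, 6.6]
width: 0.0006
grasp_force: 3.1
```

```bash
python3 - <<'E'
from seg import *
look("s2",(255,145,315,197)); look("d2",(265,225,350,256),n="side")
E
```

```text
s2 centroid [ 547. -166.] deg -12.3 size [ 67.2 136.2] area 3216 centre [ 558.8 -168.5] rc [ 550.2 -173.5] [ 0.5378 -0.1708  0.2541] [-2.   0.7  8.9]
d2 centroid [ 494.9 -173.4] deg -29.7 size [40.  83.4] area 2171 centre [ 505.3 -179.3] rc [ 516.8 -183.5] [ 0.538  -0.1709  0.2541] [-3.4 -0.1 10.1]
```

View pics/d2.png

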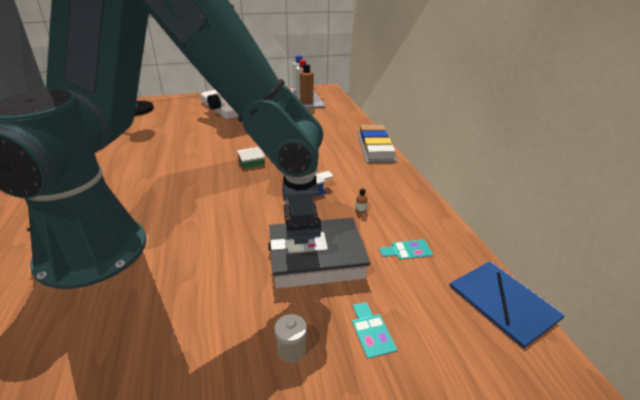

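The side view shows the carrier following the fingertips, its tongue end now at the front edge (272,244). Continue about 50 mm more.

Request:
{"fn": "jog_arm", "kwargs": {"rows": [[[0.06, 0, 0, 0, 0, 0, 1], [0.13, 0, 0, 0, 0, 0, 1], [0.2, 0, 0, 0, 0, 0, 1], [0.26, 0, 0, 0, 0, 0, 1], [0.31, 0, 0, 0, 0, 0, 1]]]}}

```text
time: 6.83
tool_pos: [0.5139, -0.1682, 0.2541]
eef_rot: [0.057, 0.998, -0.0, 0.001]
force: [2.1, -0.2, 6.0]
width: 0.0006
grasp_force: 3.2
```

Request:
{"fn": "jog_arm", "kwargs": {"rows": [[[0.06, 0, 0, 0, 0, 0, 1], [0.13, 0, 0, 0, 0, 0, 1], [0.2, 0, 0, 0, 0, 0, 1], [0.27, 0, 0, 0, 0, 0, 1], [0.31, 0, 0, 0, 0, 0, 1]]]}}

```text
time: 7.25
tool_pos: [0.4891, -0.1653, 0.2541]
eef_rot: [0.057, 0.998, -0.0, 0.001]
force: [1.7, -0.8, 6.3]
width: 0.0007
grasp_force: 3.1
```

Request:
{"fn": "jog_arm", "kwargs": {"rows": [[[0, 0, -0.02, 0, 0, 0, 1], [0, 0, -0.3, 0, 0, 0, 1], [0, 0, -0.8, 0, 0, 0, 1], [0, 0, -1, 0, 0, 0, 1], [0, 0, -1, 0, 0, 0, 1]]]}}

```text
time: 7.67
tool_pos: [0.4902, -0.1656, 0.3371]
eef_rot: [0.057, 0.998, -0.001, 0.002]
force: [0.4, 0.3, 0.5]
width: 0.0003
grasp_force: 0.0
```

Request:
{"fn": "jog_arm", "kwargs": {"rows": [[[-1, 0, -1, 0, 0, 0, -1], [-1, 0, -1, 0, 0, 0, -1], [-1, 0, -1, 0, 0, 0, -1], [-1, 0, -1, 0, 0, 0, -1], [-1, 0, -1, 0, 0, 0, -1]]]}}

```text
time: 8.08
tool_pos: [0.5694, -0.1743, 0.4134]
eef_rot: [0.057, 0.998, -0.0, 0.0]
force: [-0.8, 0.3, -0.4]
width: 0.0308
grasp_force: 0.0
```

```bash
python3 - <<'E'
from seg import *
import pickle
look("s3",(255,130,330,197)); look("d3",(230,225,350,256),n="side")
i=robot.camera_info("wrist"); I=robot.snapshot("wrist")[:,:,::-1].copy(); cv2.imwrite("pics/w4.png",I); pickle.dump(i,open("w4.pkl","wb"))
E
```

```text
s3 centroid [ 488.8 -165.3] deg -6.6 size [ 70.6 140. ] area 7608 centre [ 500.8 -166.7] rc [ 500.8 -167.5] [ 0.5684 -0.1741  0.4122] [-0.4  0.2 -0.5]
d3 centroid [ 490.4 -167.6] deg -6.6 size [ 72.1 137.9] area 8059 centre [ 502.3 -169. ] rc [ 503.9 -168.6] [ 0.568  -0.1741  0.4117] [ 0.1 -0.7 -0.7]
```

View pics/w4.png

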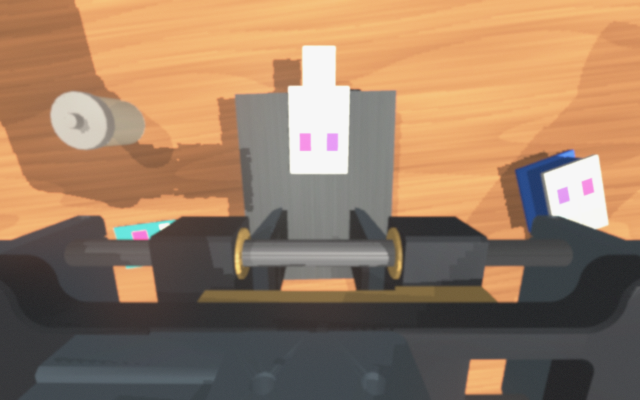

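Wrist view: the whole tongue (319,65) juts out, its base at row 86, about 6 px past the bench's front edge (row 92). Measure it for the grasp.

```bash
python3 - <<'E'
from h import *
import pickle
I=cv2.imread("pics/w4.png"); i=pickle.load(open("w4.pkl","rb"))
for t in (160,190,210):
    m=(I[:,:,0]>t)&roi(I.shape,280,35,360,182); c=biggest(m); ce,a,q,A=shape(i,c,.063); u=np.array([np.cos(a),np.sin(a)])
    print(t,ce.round(1),np.degrees(a).round(2),np.round(q[1],1),round(A),"centre",(ce+12*u).round(1),(np.array(q[0])+20*u).round(1))
m=(I[:,:,0]<140)
e=[(x,np.where(I[70:120,x,2]<130)[0][0]+70) for x in list(range(245,285,4))+list(range(364,392,4))]
P=cast(i,e,.06)*1000; v=cv2.fitLine(np.float32(P[:,:2]),cv2.DIST_HUBER,0,.01,.01).ravel(); print("front edge",v.round(3))
o=robot.get_obs(); print(o['tool_pos'],o['width'])
E
```

```text
160 [ 493.  -165.2] -6.66 [ 68.8 137.7] 7977 centre [ 504.9 -166.6] [ 504.9 -166.7]
190 [ 492.7 -165.2] -6.59 [ 67.6 135.5] 7722 centre [ 504.6 -166.5] [ 504.8 -166.5]
210 [ 493.  -165.2] -6.6 [ 66.8 135.5] 7601 centre [ 504.9 -166.6] [ 504.8 -166.6]Traceback (most recent call last):
  File "<stdin>", line 8, in <module>
IndexError: index 0 is out of bounds for axis 0 with size 0
```

Positions agree (centre ≈502,-166.6). Grasp the tongue from above 71 mm from the centre, pads 13 mm clear of the bench edge and tips about 45 mm high, above the knob.

Request:
{"fn": "jog_arm", "kwargs": {"rows": [[[1, 0, 0.3, 0, 0, 0, -1], [1, 0, 0.3, 0, 0, 0, -1], [1, 0, 0.3, 0, 0, 0, -1], [1, 0, 0.3, 0, 0, 0, -1]]]}}

```text
time: 8.57
tool_pos: [0.4869, -0.1648, 0.3878]
eef_rot: [0.057, 0.998, 0.001, -0.002]
force: [0.7, -0.1, 0.7]
width: 0.0696
grasp_force: 0.0
```

Request:
{"fn": "jog_arm", "kwargs": {"rows": [[[0.71, 0, 0.4, 0, 0, 0, -1], [0.71, 0, 0.4, 0, 0, 0, -1], [0.71, 0, 0.4, 0, 0, 0, -1], [0.71, 0, 0.4, 0, 0, 0, -1], [0.71, 0, 0.4, 0, 0, 0, -1]]]}}

```text
time: 8.98
tool_pos: [0.434, -0.1592, 0.3581]
eef_rot: [0.057, 0.998, -0.0, 0.0]
force: [-0.4, -0.4, 0.1]
width: 0.091
grasp_force: 0.0
```

Request:
{"fn": "jog_arm", "kwargs": {"rows": [[[0, 0, 0.3, 0, 0, 0, -1], [0, 0, 0.3, 0, 0, 0, -1], [0, 0, 0.3, 0, 0, 0, -1], [0, 0, 0.3, 0, 0, 0, -1], [0, 0, 0.3, 0, 0, 0, -1]]]}}

```text
time: 9.4
tool_pos: [0.4337, -0.159, 0.3346]
eef_rot: [0.057, 0.998, -0.0, 0.001]
force: [0.1, -0.7, 0.2]
width: 0.091
grasp_force: 0.0
```

```bash
python3 - <<'E'
from seg import *
I=look("s4",(255,130,330,197)); D=look("d4",(230,225,350,256),n="side")
a=cv2.resize(I[100:220,210:350],None,fx=3,fy=3); b=cv2.resize(D[200:300,220:380],None,fx=2.4,fy=3.6)
cv2.imwrite("pics/v4.png",np.hstack([a,b[:360]])[:,:800])
E
```

```text
s4 centroid [ 492.  -164.9] deg -9.6 size [ 68.7 140.5] area 7140 centre [ 503.8 -166.9] rc [ 501.  -167.9] [ 0.4336 -0.159   0.3345] [ 0.2 -0.6  0. ]
d4 centroid [ 491.7 -167.6] deg -9.1 size [ 71.3 138.9] area 7738 centre [ 503.5 -169.5] rc [ 503.9 -169.7] [ 0.4335 -0.159   0.3345] [-0.2  0.6  0.5]
```

View pics/v4.png

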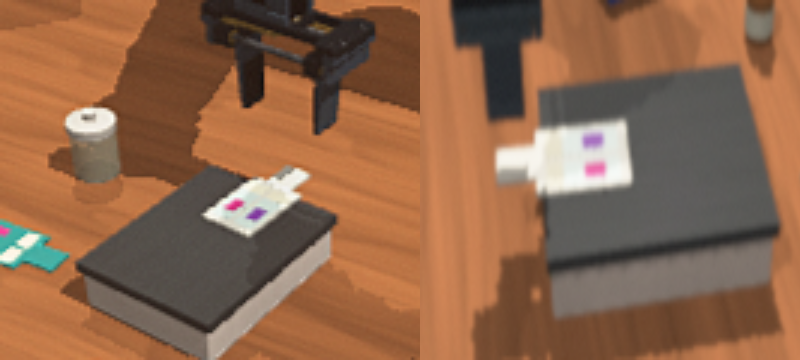

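Both views: the open fingers (285,90) stand above and astride the jutting tongue (290,180), which is fully off the bench. Descend and close.

Request:
{"fn": "jog_arm", "kwargs": {"rows": [[[0, 0, 0.3, 0, 0, 0, -1], [0, 0, 0.6, 0, 0, 0, -1], [0, 0, 0.8, 0, 0, 0, -1], [0, 0, 0.8, 0, 0, 0, -1]]]}}

```text
time: 9.83
tool_pos: [0.4324, -0.1586, 0.2677]
eef_rot: [0.057, 0.998, 0.001, -0.002]
force: [-1.0, 0.7, -0.2]
width: 0.0908
grasp_force: 0.0
```

Request:
{"fn": "jog_arm", "kwargs": {"rows": [[[0, 0, 0.2, 0, 0, 0, -1], [0, 0, 0.42, 0, 0, 0, -1], [0, 0, 0.42, 0, 0, 0, -1], [0, 0, 0.42, 0, 0, 0, -1], [0, 0, 0.42, 0, 0, 0, -1]]]}}

```text
time: 10.25
tool_pos: [0.4336, -0.1591, 0.2374]
eef_rot: [0.057, 0.998, -0.0, 0.001]
force: [-0.1, -0.2, 1.2]
width: 0.0911
grasp_force: 0.0
```

Request:
{"fn": "jog_arm", "kwargs": {"rows": [[[0, 0, 0, 0, 0, 0, 0.2], [0, 0, 0, 0, 0, 0, 0.2], [0, 0, 0, 0, 0, 0, 0.2], [0, 0, 0, 0, 0, 0, 0.2], [0, 0, 0, 0, 0, 0, 0.2]]]}}

```text
time: 10.67
tool_pos: [0.4332, -0.1589, 0.2363]
eef_rot: [0.057, 0.998, -0.0, 0.0]
force: [0.1, -0.0, -0.6]
width: 0.0607
grasp_force: 0.0
```

Request:
{"fn": "jog_arm", "kwargs": {"rows": [[[0, 0, 0, 0, 0, 0, 1], [0, 0, 0, 0, 0, 0, 1], [0, 0, 0, 0, 0, 0, 1], [0, 0, 0, 0, 0, 0, 1], [0, 0, 0, 0, 0, 0, 1]]]}}

```text
time: 11.08
tool_pos: [0.4332, -0.1589, 0.2361]
eef_rot: [0.057, 0.998, 0.0, -0.0]
force: [-0.4, -0.5, 0.1]
width: 0.0332
grasp_force: 30.0
```

Gripped (33 mm, 30 N). Lift.

Request:
{"fn": "jog_arm", "kwargs": {"rows": [[[0, 0, -0.05, 0, 0, 0, 1], [0, 0, -0.15, 0, 0, 0, 1], [0, 0, -0.4, 0, 0, 0, 1], [0, 0, -0.7, 0, 0, 0, 1], [0, 0, -1, 0, 0, 0, 1]]]}}

```text
time: 11.5
tool_pos: [0.4329, -0.1588, 0.3174]
eef_rot: [0.057, 0.998, 0.0, -0.0]
force: [-0.1, 1.4, 0.7]
width: 0.0334
grasp_force: 30.0
```

Request:
{"fn": "jog_arm", "kwargs": {"rows": [[[-0.3, 0.3, -0.3, 0, 0, -0.05, 1], [-0.5, 0.6, -0.5, 0, 0, -0.1, 1], [-0.5, 1, -0.5, 0, 0, -0.15, 1], [-0.5, 1, -0.5, 0, 0, -0.2, 1], [-0.5, 1, -0.5, 0, 0, -0.233, 1]]]}}

```text
time: 11.92
tool_pos: [0.4822, -0.0825, 0.3572]
eef_rot: [-0.129, 0.992, -0.0, 0.001]
force: [-0.5, -1.3, -0.5]
width: 0.0331
grasp_force: 30.0
```

```bash
cat > tgt.py <<'E'
from h import *
from scipy.spatial.transform import Rotation as Ro
def togo(t,z=None):
    o=robot.get_obs(); R=Ro.from_quat(o['eef_rot']); d=np.array(t)-o['tool_pos']
    x=R.as_matrix()[:,0]; print("tool",o['tool_pos'].round(4),"carrier axis deg",np.degrees(np.arctan2(-x[1],-x[0])).round(2),"shift shares",(R.inv().apply(d)/.08).round(3),"grip",o['width'],o['grasp_force'])
E
python3 -c "
from tgt import *; togo((.5592,.1311,.2221))"
```

```text
tool [ 0.4822 -0.0825  0.3572] carrier axis deg 14.85 shift shares [-1.613  2.335  1.689] grip 0.03313670222962262 29.99233514070511
```

Request:
{"fn": "jog_arm", "kwargs": {"rows": [[[-0.15, 0.2, 0, 0, 0, 0, 1], [-0.35, 0.5, 0, 0, 0, 0, 1], [-0.54, 0.78, 0, 0, 0, 0, 1], [-0.54, 0.78, 0, 0, 0, 0, 1]]]}}

```text
time: 12.25
tool_pos: [0.5092, -0.01, 0.3571]
eef_rot: [-0.127, 0.992, 0.0, 0.001]
force: [0.1, -0.6, -0.6]
width: 0.0333
grasp_force: 30.0
```

Request:
{"fn": "jog_arm", "kwargs": {"rows": [[[-0.15, 0.2, 0, 0, 0, 0, 1], [-0.35, 0.5, 0, 0, 0, 0, 1], [-0.54, 0.78, 0, 0, 0, 0, 1], [-0.54, 0.78, 0, 0, 0, 0, 1]]]}}

```text
time: 12.58
tool_pos: [0.5355, 0.0611, 0.357]
eef_rot: [-0.127, 0.992, 0.0, 0.001]
force: [0.1, 0.1, -0.7]
width: 0.0335
grasp_force: 30.0
```

Request:
{"fn": "jog_arm", "kwargs": {"rows": [[[-0.15, 0.2, 0.1, 0, 0, 0, 1], [-0.35, 0.5, 0.3, 0, 0, 0, 1], [-0.53, 0.78, 0.6, 0, 0, 0, 1], [-0.53, 0.78, 0.8, 0, 0, 0, 1], [-0.53, 0.78, 0.8, 0, 0, 0, 1]]]}}

```text
time: 13.0
tool_pos: [0.559, 0.1299, 0.2897]
eef_rot: [-0.127, 0.992, -0.0, -0.002]
force: [-1.4, -1.3, -1.3]
width: 0.0334
grasp_force: 30.0
```

Request:
{"fn": "jog_arm", "kwargs": {"rows": [[[0, 0, 0.3, 0, 0, 0, 1], [0, 0, 0.5, 0, 0, 0, 1], [0, 0, 0.5, 0, 0, 0, 1], [0, 0, 0.5, 0, 0, 0, 1], [0, 0, 0.5, 0, 0, 0, 1]]]}}

```text
time: 13.42
tool_pos: [0.5604, 0.1291, 0.2537]
eef_rot: [-0.126, 0.992, 0.0, 0.001]
force: [1.2, -0.1, -0.1]
width: 0.0332
grasp_force: 30.0
```

```bash
python3 - <<'E'
from tgt import *
import pickle
togo((.5592,.1311,.2221))
z=.0615+robot.get_obs()['tool_pos'][2]-.2361; print("carrier z",z)
ims={}
for n in ("scene","side","wrist"):
    i=robot.camera_info(n); I=robot.snapshot(n)[:,:,::-1].copy(); cv2.imwrite(f"pics/p_{n}.png",I); pickle.dump(i,open(f"p_{n}.pkl","wb")); ims[n]=(I,i)
a=cv2.resize(ims["scene"][0][160:280,310:450],None,fx=2.8,fy=2.8); b=cv2.resize(ims["side"][0][110:230,230:370],None,fx=2.8,fy=2.8)
cv2.imwrite("pics/v5.png",np.hstack([a,b]))
E
```

```text
tool [0.5604 0.1291 0.2537] carrier axis deg 14.43 shift shares [0.008 0.028 0.395] grip 0.03319282026044051 29.99228149652481
carrier z 0.07908936843926664
```

View pics/v5.png

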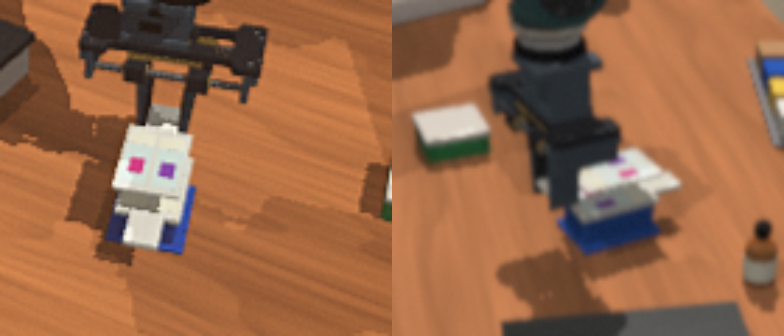

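The crops show the carrier level above the block, tongue to the robot in the fingers, roughly lined up, with the stack beneath undisturbed. That is my last view. I'll fine-check alignment numerically from the pink and purple slide labels, in the same cameras as before.

```bash
cat > lab.py <<'E'
from h import *
def labels(I,i,z,r):
    h=cv2.cvtColor(I,cv2.COLOR_BGR2HSV); out=[]
    for lo,hi in (((152,90,90),(176,255,255)),((128,60,90),(148,255,255))):
        m=(cv2.inRange(h,lo,hi)*roi(I.shape,*r)).astype(np.uint8)
        n,_,st,ce=cv2.connectedComponentsWithStats(m)
        if n<2: out.append([np.nan]*2); continue
        k=1+st[1:,4].argmax(); out.append(cast(i,ce[k],z)[0,:2]*1000)
    return np.array(out)
E
python3 - <<'E'
from lab import *
# reference offset of the labels' midpoint from body centre, carrier on the bench
for n,rb,rs,rh in (("scene",(255,160,305,197),(345,205,385,240),(345,205,385,228)),("side",(300,228,350,254),(288,168,320,192),(290,160,330,178))):
    i=robot.camera_info(n); A=cv2.imread(f"pics/{n}0.png"); P=cv2.imread(f"pics/p_{n}.png")
    b=labels(A,i,.063,rb); s=labels(A,i,.046,rs); hl=labels(P,i,.0806,rh)
    for nm,q in (("bench",b),("stack",s),("held",hl)):
        d=q[1]-q[0]; print(n,nm,q.round(1).tolist(),"mid",q.mean(0).round(1),"gap",np.hypot(*d).round(1),"normal deg",(np.degrees(np.arctan2(d[1],d[0]))-90).round(1))
E
```

```text
scene bench [[606.1, -195.7], [610.4, -164.3]] mid [ 608.2 -180. ] gap 31.7 normal deg -7.8
scene stack [[607.4, 160.8], [615.8, 130.7]] mid [611.6 145.7] gap 31.3 normal deg -164.5
scene held [[643.0, 134.1], [635.4, 164.5]] mid [639.2 149.3] gap 31.3 normal deg 14.1
side bench [[607.4, -196.3], [611.8, -166.5]] mid [ 609.6 -181.4] gap 30.2 normal deg -8.4
side stack [[608.9, 159.4], [616.0, 128.1]] mid [612.4 143.8] gap 32.0 normal deg -167.4
side held [[642.9, 132.1], [638.1, 164.3]] mid [640.5 148.2] gap 32.6 normal deg 8.5
```

Labels say the held body is about 4 mm too far in x and 2 mm short in y, so I'll correct that while lowering.

Request:
{"fn": "jog_arm", "kwargs": {"rows": [[[0.035, 0.034, 0.05, 0, 0, 0, 1], [0.035, 0.034, 0.15, 0, 0, 0, 1], [0.035, 0.034, 0.25, 0, 0, 0, 1], [0.035, 0.034, 0.3, 0, 0, 0, 1], [0.035, 0.034, 0.3, 0, 0, 0, 1]]]}}

```text
time: 13.98
tool_pos: [0.5561, 0.1314, 0.2266]
eef_rot: [-0.126, 0.992, -0.0, -0.001]
force: [0.7, -0.2, -0.4]
width: 0.0332
grasp_force: 30.0
```

```bash
python3 - <<'E'
from lab import *; from tgt import togo
togo((.5592,.1311,.2221)); z=.063+robot.get_obs()['tool_pos'][2]-.2361; print(z)
for n,rh in (("scene",(345,205,385,235)),("side",(288,163,330,185))):
    i=robot.camera_info(n); I=robot.snapshot(n)[:,:,::-1].copy(); cv2.imwrite(f"pics/q_{n}.png",I)
    q=labels(I,i,z,rh); u=np.array([np.cos(.2513),np.sin(.2513)]); print(n,q.round(1).tolist(),"mid",q.mean(0).round(1),"centre",(q.mean(0)-12.2*u).round(1))
E
```

```text
tool [0.5561 0.1314 0.2266] carrier axis deg 14.47 shift shares [-0.037 -0.013  0.057] grip 0.033167669613743976 29.992279708385468
0.05352834115518143
scene [[638.4, 136.7], [631.3, 167.1]] mid [634.8 151.9] centre [623.  148.9]
side [[639.3, 134.9], [633.7, 164.9]] mid [636.5 149.9] centre [624.7 146.9]
```

Aligned to within 1 mm in both cameras. Lower gently.

Request:
{"fn": "jog_arm", "kwargs": {"rows": [[[0, 0, 0.02, 0, 0, 0, 1], [0, 0, 0.036, 0, 0, 0, 1], [0, 0, 0.036, 0, 0, 0, 1]]]}}

```text
time: 14.33
tool_pos: [0.5566, 0.1314, 0.2251]
eef_rot: [-0.126, 0.992, -0.0, -0.0]
force: [0.2, -0.3, 0.4]
width: 0.0336
grasp_force: 30.0
```

Request:
{"fn": "jog_arm", "kwargs": {"rows": [[[0, 0, 0.008, 0, 0, 0, 1], [0, 0, 0.008, 0, 0, 0, 1], [0, 0, 0.008, 0, 0, 0, 1]]]}}

```text
time: 14.58
tool_pos: [0.5566, 0.1315, 0.2247]
eef_rot: [-0.126, 0.992, 0.0, 0.0]
force: [-0.3, 0.3, 0.3]
width: 0.0332
grasp_force: 30.0
```

Request:
{"fn": "jog_arm", "kwargs": {"rows": [[[0, 0, 0.006, 0, 0, 0, 1], [0, 0, 0.006, 0, 0, 0, 1], [0, 0, 0.006, 0, 0, 0, 1]]]}}

```text
time: 14.83
tool_pos: [0.5565, 0.1314, 0.2241]
eef_rot: [-0.126, 0.992, -0.0, -0.0]
force: [-0.4, -0.7, -0.3]
width: 0.0331
grasp_force: 30.0
```

Request:
{"fn": "jog_arm", "kwargs": {"rows": [[[0, 0, 0.008, 0, 0, 0, 1], [0, 0, 0.008, 0, 0, 0, 1], [0, 0, 0.008, 0, 0, 0, 1]]]}}

```text
time: 15.08
tool_pos: [0.5566, 0.1314, 0.2234]
eef_rot: [-0.126, 0.992, -0.0, -0.0]
force: [-0.6, 0.1, 0.4]
width: 0.0336
grasp_force: 30.0
```

Request:
{"fn": "jog_arm", "kwargs": {"rows": [[[0, 0, 0.006, 0, 0, 0, 1], [0, 0, 0.006, 0, 0, 0, 1], [0, 0, 0.006, 0, 0, 0, 1]]]}}

```text
time: 15.33
tool_pos: [0.5565, 0.1315, 0.2229]
eef_rot: [-0.126, 0.992, -0.0, -0.0]
force: [0.7, -0.6, -0.7]
width: 0.0333
grasp_force: 30.0
```

Request:
{"fn": "jog_arm", "kwargs": {"rows": [[[0, 0, 0.006, 0, 0, 0, 1], [0, 0, 0.006, 0, 0, 0, 1], [0, 0, 0.006, 0, 0, 0, 1]]]}}

```text
time: 15.58
tool_pos: [0.5565, 0.1314, 0.2225]
eef_rot: [-0.126, 0.992, -0.0, -0.0]
force: [-0.4, -1.0, -1.2]
width: 0.0333
grasp_force: 30.0
```

Request:
{"fn": "jog_arm", "kwargs": {"rows": [[[0, 0, 0.006, 0, 0, 0, 1], [0, 0, 0.006, 0, 0, 0, 1], [0, 0, 0.006, 0, 0, 0, 1]]]}}

```text
time: 15.83
tool_pos: [0.5566, 0.1314, 0.2221]
eef_rot: [-0.126, 0.992, 0.0, 0.0]
force: [-0.8, 0.0, 0.4]
width: 0.0334
grasp_force: 30.0
```

Request:
{"fn": "jog_arm", "kwargs": {"rows": [[[0, 0, 0.005, 0, 0, 0, 1], [0, 0, 0.005, 0, 0, 0, 1], [0, 0, 0.005, 0, 0, 0, 1]]]}}

```text
time: 16.08
tool_pos: [0.5567, 0.1315, 0.2218]
eef_rot: [-0.126, 0.992, 0.0, 0.0]
force: [-0.8, 0.2, 4.6]
width: 0.0334
grasp_force: 30.0
```

Contact at the expected height with 4.6 N. Release and rise.

Request:
{"fn": "jog_arm", "kwargs": {"rows": [[[0, 0, 0, 0, 0, 0, 0], [0, 0, 0, 0, 0, 0, 0], [0, 0, 0, 0, 0, 0, -0.5], [0, 0, 0, 0, 0, 0, -0.5], [0, 0, 0, 0, 0, 0, -0.5]]]}}

```text
time: 16.5
tool_pos: [0.5565, 0.1314, 0.2215]
eef_rot: [-0.126, 0.992, -0.0, -0.0]
force: [0.2, -0.4, 0.8]
width: 0.0627
grasp_force: 0.0
```

Request:
{"fn": "jog_arm", "kwargs": {"rows": [[[0, 0, -0.05, 0, 0, 0, -0.5], [0, 0, -0.2, 0, 0, 0, -0.5], [0, 0, -0.5, 0, 0, 0, -0.5], [0, 0, -1, 0, 0, 0, -0.5], [0, 0, -1, 0, 0, 0, -0.5]]]}}

```text
time: 16.92
tool_pos: [0.5584, 0.1318, 0.3085]
eef_rot: [-0.126, 0.992, 0.0, 0.004]
force: [2.1, 0.9, 1.4]
width: 0.0686
grasp_force: 0.0
```

Request:
{"fn": "jog_arm", "kwargs": {"rows": [[[0, 0, -1, 0, 0, 0, -1], [0, 0, -1, 0, 0, 0, -1], [0, 0, -1, 0, 0, 0, -1], [0, 0, -1, 0, 0, 0, -1]]]}}

```text
time: 17.25
tool_pos: [0.557, 0.1315, 0.3849]
eef_rot: [-0.126, 0.992, 0.0, 0.003]
force: [0.5, 0.1, -0.3]
width: 0.09
grasp_force: 0.0
```

Request:
{"fn": "jog_arm", "kwargs": {"rows": [[[1, 0, -0.5, 0, 0, 0, -1], [1, 0, -0.5, 0, 0, 0, -1], [1, 0, -0.5, 0, 0, 0, -1], [1, 0, -0.5, 0, 0, 0, -1], [1, 0, -0.5, 0, 0, 0, -1]]]}}

```text
time: 17.67
tool_pos: [0.4792, 0.1115, 0.4216]
eef_rot: [-0.126, 0.992, 0.0, 0.0]
force: [0.2, 0.9, 0.4]
width: 0.0911
grasp_force: 0.0
```

```bash
python3 - <<'E'
from lab import *
for n,rh in (("scene",(345,200,385,235)),("side",(288,163,330,190))):
    i=robot.camera_info(n); I=robot.snapshot(n)[:,:,::-1].copy(); cv2.imwrite(f"pics/f_{n}.png",I)
    q=labels(I,i,.049,rh); d=q[1]-q[0]; u=np.array([np.cos(.2513),np.sin(.2513)]); print(n,q.round(1).tolist(),"gap",np.hypot(*d).round(1),"deg",(np.degrees(np.arctan2(d[1],d[0]))-90).round(1),"centre",(q.mean(0)-12.2*u).round(1))
    m=((I[:,:,2]>150)&(I[:,:,0]>110))&roi(I.shape,*((340,195,390,255) if n=="scene" else (270,160,340,195)))
    P=cast(i,biggest(m).reshape(-1,2),.047)[:,:2]*1000; r=cv2.minAreaRect(np.float32(P)); print("stack outline (expect 176 x ~67)",np.round(r[0],1),np.round(r[1],1),round(r[2],1))
    # ends of the outline along u: bodies' centre +-88, and widths of the body
    v=np.array([-u[1],u[0]]); c0=np.array([624.5,148.]); a=(P-c0)@u; b=(P-c0)@v; w=abs(a)<42; print("along",a.min().round(1),a.max().round(1),"across",b[w].min().round(1),b[w].max().round(1))
print(robot.get_obs()['time'],robot.get_obs()['tool_pos'],robot.get_obs()['force'])
E
```

```text
scene [[638.8, 136.5], [631.7, 166.5]] gap 30.9 deg 13.3 centre [623.4 148.5]
stack outline (expect 176 x ~67) [623.5 149.1] [183.1  69.4] 14.3
along -92.2 90.9 across -33.4 35.6
side [[640.7, 135.0], [632.7, 163.7]] gap 29.8 deg 15.7 centre [624.9 146.3]
stack outline (expect 176 x ~67) [623.4 148.9] [177.4  74.2] 13.7
along -89.5 88.0 across -35.6 38.7
17.7667 [0.47977633 0.11162967 0.42106217] [-0.25534458 -0.27517162  0.05502031]
```

Outline 177–183 x 69–74 mm, at the stack's angle with tongues at both ends: the carrier lies squarely on the stack, which hasn't moved. Hand in.

```bash
python3 -c "
from station import robot
print(robot.close_job())"
```

```text
the job is handed in; nothing more can be done
None
```

The carrier now lies on the block's stack, body over body to about 1 mm by the camera measurements, with its tongue pointing the opposite way; the job was handed in at about 18 s with the robot clear, though I viewed 11 pictures where 10 were allowed.

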